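Load the bench trolley, then unhitch it and hold its tongue up

TASK

Stand the two screw-cap bottles side by side, upright, in the tray of the little bench trolley. Then unhitch the trolley: pull the spring latch sideways, away from the coupler, by its upright fin and, keeping it pulled, lift the tongue off the ball to at least 6 cm above its coupled height, and finish holding it up there in the gripper. Don't drag the trolley away from its place (2 cm at most), don't tip the bottles over, and leave the dish, the tape roll and the timer where they are.

Things in the scene. Friction and masses are not known exactly. Their poses are not given: they have to be found in the camera images.
- trolley: Small bench trolley, 5 kg, standing loose on four locked castors. Origin on the work surface under the middle of its tray; z up, x along its length, away from the tongue (tongue and ball lie towards -x), y across. Aluminium open tray 128 (x) x 76 (y) mm outside, 118 x 66 mm inside, centred on the origin; inner floor 29 mm and wall tops 64 mm above the work surface. The hinge of the tongue runs along y at x = -72 mm, 62 mm above the surface.
- bottle_large: Loose screw-cap bottle with an orange-brown round body (56 mm diameter) and a wide blue cap (40 mm), 106 mm tall, about 0.35 kg. Origin at the centre of its underside, z up. The cylindrical body reaches to about 85 mm above its underside; the cap begins at 89 mm. The body is best gripped 60 to 80 mm up, so that the fingers stay above the tray walls.
- bottle_small: Loose clear screw-cap bottle with a red cap (34 mm), 46 mm wide, 88 mm tall, about 0.32 kg. Origin at the centre of its underside, z up. The body reaches to about 70 mm; cap from 74 mm. Best gripped 55 to 65 mm up.
- mount: Fixed steel ball mount: base plate 76 x 76 mm, a post, and a ball of 28 mm diameter with a flat underside on a 12 mm neck. Origin on the work surface under the ball; the ball's centre is 62 mm up. It is 212 mm from the trolley's origin towards the trolley's -x, and its axes start parallel to the trolley's.
- tongue (a joint): Hinge of the tongue (rad): 0 coupled, level on the ball; positive as the ball end rises; stop at 0.9. 140 mm from hinge axis to ball centre, so 0.44 rad lifts the coupler 60 mm. Tongue and latch weigh 0.28 kg together; it falls back if let go. While the latch is in, the tongue lifts only about 2 mm.
- coupler (a point): Point on the tongue at the ball's centre when coupled (62 mm above the surface then). The grey coupler is a cap 44 x 44 mm over the ball, its top 21 mm above this point. Axes parallel to the trolley's while coupled.
- latch (a joint): Slide of the latch on the coupler (m): 0 fully in (locked), positive as it is pulled sideways along the trolley's +y; the fork frees the ball from about 0.0145; stop at 0.020. A spring pushes it back with 3 N at 0 and 8 N at the stop.
- latch_grip (a point): Grip point on the steel pull fin of the latch, on its middle plane. When coupled and locked it is 34 mm to the trolley's +y from the ball's centre, 106 mm above the surface. The upright fin is 10 mm thick (along the trolley's y), 28 mm wide (along x), its top 14 mm above this point; free all round from 20 mm below this point upwards. Fixed to the latch, so it moves with latch and tongue; axes parallel to the trolley's while coupled.
- petri: Bystander: petri dish, 60 mm diameter, 14 mm high, lying flat. Origin at the centre of its underside.
- tape: Bystander: roll of cream label tape, 62 x 66 x 19 mm, lying flat. Origin at the centre of its underside.
- timer: Bystander: grey countdown timer, 70 x 64 x 19 mm, lying on its back. Origin at the centre of its underside.
There are look-alikes about, which are no part of the job. Leave any green or yellow look-alike of the mount alone. What is shaped like the bottle_small but purple is not meant.

How it is judged:
By the outcome, as a careful person would: the job done as asked, in the order asked, and still so for the second after the job is handed in, while the arm keeps its last pose, push and grip.
It also fails if it takes over 72 s, if anything falls off the work surface, if the arm or the gripper's body presses on something with over 40 N, if the wrist force passes 120 N, or if a joint passes its speed limit or range.

ROBOT

A 6-joint arm with a two-finger parallel gripper is mounted at the origin on a cart in front of the work surface, level with it; the furniture and walls round the work are solid. World frame = base frame: x ahead of the robot, y to its left, z up, the work surface at z = 0. Lengths are in m, angles in degrees, forces in N, time in s.
With the tool pointing down it reaches from about 0.4 to 0.825 m from the base axis. Payload 7 kg.
Tool frame: the origin (TCP) lies at the centre of the arm's flange, where the gripper is bolted on; the fingertips stand 178 mm ahead of it and the grasp point (between the pads) lies 159 mm ahead of it (r.tips_ahead is the z of the fingertips in the tool frame, in m); z points along the fingers, y is the line along which they close (so a half turn about z gives the same grasp; the last joint's range is limited). The gripper opens to 88 mm and grips with 3 to 60 N. Pads are 19 mm wide; open, the fingers measure 130 mm over their backs; the gripper's body (78 mm by 193 mm) begins 47 mm behind the grasp point.
Start: joints at [-50.758, 20.546, 0.682, 0, -70.136, -16.507], TCP at [0.261, -0.623, 0.405] pointing down, gripper open.
Joint ranges: [-176.03, 176.03], [-82.01, 121.73], [-58.28, 71.71], [-173.87, 95.51], [-174.79, -0.11], [-173.66, 173.66]. Speed limits (degrees/s): [136.94, 136.94, 172.46, 180, 180, 180].

INTERFACE

Orientations are given as [roll, pitch, yaw] about the fixed x, y, z axes, in that order (R = Rz(yaw) Ry(pitch) Rx(roll)).
In Python, from plant import r gives the robot as it stands. The module is installed in compiled form; this text tells all that it offers.
- The arm moves only by the shell command python3 -m pendant 'ROWS' [FORCE]. ROWS is JSON, a list that holds one entry, the list of rows, each a list of 7 numbers: the shift along the tool's x, y, z in m, then the turn, a rotation vector about the tool's x, y, z in degrees, then the gripper command: -1 is shut, 1 is fully open, values between are in proportion. A call has 1 to 5 rows; each row is the pose to reach, as a shift and turn from the pose commanded when the call began, along the tool's axes at that moment; what a row does not reach only later rows make up. A row lasts 1/10 s, in which the tool goes at most 50 mm and 8.59 degrees, less where a joint would pass 70% of its speed; a pose out of reach is approached as far as the arm can. A call with a gripper value outside its range is refused whole. The fingers move at their own pace and stop on an object; FORCE is the grip in N (left out, the last holds). Time passes only in rows, so rows that repeat a pose let the fingers close. It gives the time, the measured TCP pose, the force, the opening and the grip force at its end, in the units of the state.
- r.get_state(): the state, without advancing time (a new reading comes with each control period).
- r.capture(name): name is "scene" or "side" or "wrist"; returns the picture (400x640x3 uint8, red, green, blue); there is no depth.
- r.camera_params(name): a dict with "fx", "fy", "cx", "cy" (pixels), "dist_coeffs" ([k1, k2, p1, p2, k3] as OpenCV has them; the pictures are not rectified), "R" (3x3) and "t" (3): a world point X has camera coordinates R X + t. Camera axes: x right, y down, z forward; pixel columns grow to the right and rows downward; lengths in m; the calibration is good to about 2 mm. A picture is of the moment at which its call begins: read the wrist's pose just before it. camera_params takes no time and is no camera call; for the wrist camera it gives the pose at the moment of the call.
- r.close_job(): hands the job in; it is judged then, once.
The state is a dict: "time_s": time; "joints": joint angles; "qd": joint speeds; "joint_torque": joint torques, N m; "tcp_pos": TCP position; "eef_rot": TCP orientation; "contact_force": force on the tool from outside, world axes, zero at the start; "moment": the same for the moment, N m; "gripper_width": finger opening in m; "gripper_force": force on a finger pad.
Only numpy, scipy, OpenCV 4.12 (cv2) and the standard library are available. Lean on these libraries where they do the work, as an engineer would, in place of code of your own. Each camera call takes 0.05 s, during which the arm holds its last target. There are 200 camera calls.

## Working session

There is one attempt and no reset: what is moved stays moved. The work goes in short steps, Python scripts to look and compute and a shell command to move; the robot and the scene stay as the last step left them, time stands still between calls to the robot, and variables do not carry over. Pictures are saved under pics/ and viewed, at most 10 in all, crops included, and the job is handed in when it is done.

```bash
mkdir -p pics; ls; cat > h.py <<'E'
import numpy as np, cv2, json
from plant import r
def shot(cam,name):
    im=r.capture(cam); cv2.imwrite(f'pics/{name}.png',im[:,:,::-1]); p=r.camera_params(cam)
    json.dump({k:np.asarray(v).tolist() for k,v in p.items()},open(f'pics/{name}.json','w')); return im
def ray(name,u,v):
    p=json.load(open(f'pics/{name}.json')); K=np.array([[p['fx'],0,p['cx']],[0,p['fy'],p['cy']],[0,0,1.]])
    n=cv2.undistortPoints(np.array([[[u,v]]],float),K,np.array(p['dist_coeffs']))[0,0]
    R=np.array(p['R']);t=np.array(p['t']); return -R.T@t, R.T@np.array([n[0],n[1],1])
def atz(name,u,v,z):
    o,d=ray(name,u,v); return (o+d*(z-o[2])/d[2]).round(4)
def proj(name,X):
    p=json.load(open(f'pics/{name}.json')); K=np.array([[p['fx'],0,p['cx']],[0,p['fy'],p['cy']],[0,0,1.]])
    return cv2.projectPoints(np.array(X,float).reshape(-1,1,3),cv2.Rodrigues(np.array(p['R']))[0],np.array(p['t']),K,np.array(p['dist_coeffs']))[0][:,0].round(1)
E
python3 - <<'E'
from h import *
a=shot('scene','s0');b=shot('side','d0')
st=r.get_state(); print({k:np.round(v,3).tolist() for k,v in st.items()})
for n in('s0','d0'): print(n,ray(n,320,200))
E
```

```text
pics
{'time_s': 0.1, 'joints': [-50.758, 20.588, 0.641, -0.018, -70.138, -16.508], 'qd': [-0.062, -0.13, 0.113, 0.105, -0.08, 0.003], 'joint_torque': [-0.0, -58.416, 29.375, 7.015, 0.01, -0.0], 'tcp_pos': [0.261, -0.622, 0.404], 'eef_rot': [179.914, -0.008, -157.272], 'contact_force': [-0.183, -0.638, -0.562], 'moment': [0.015, 0.0, 0.014], 'gripper_force': 0.0, 'gripper_width': 0.088}
s0 (array([-0.14224025,  0.52280416,  0.6446803 ]), array([ 0.6829653 , -0.48490859, -0.54659811]))
d0 (array([ 0.48193419, -0.9171483 ,  0.88425756]), array([ 0.07515652,  0.74966984, -0.65759186]))
```

View pics/s0.png

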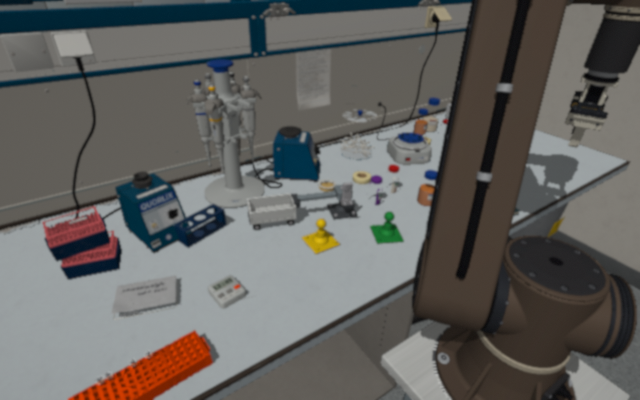

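View pics/d0.png

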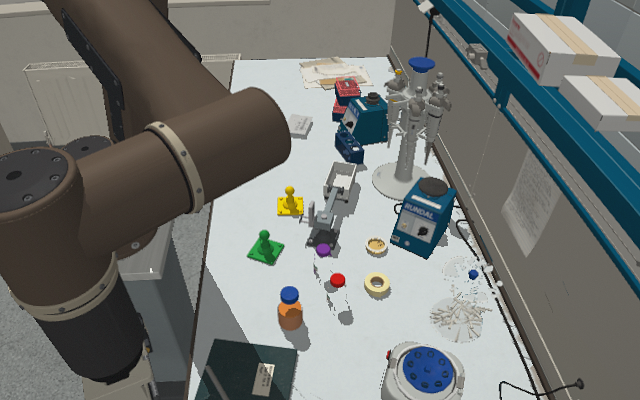

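Side picture: trolley (340,182), grey mount (323,238), yellow mount (290,200) and green mount (264,247) which are look-alikes, purple-capped small bottle (323,250, not meant), red-capped clear bottle (338,281, the small one), blue-capped orange-brown bottle (289,294, the large one). I'll confirm this in an enlarged crop.

```bash
python3 - <<'E'
from h import *
im=cv2.imread('pics/d0.png')[140:340,240:420]
cv2.imwrite('pics/d0c.png',cv2.resize(im,None,fx=3,fy=3,interpolation=cv2.INTER_CUBIC)[:600])
print('lcap',atz('d0',289,294,.106),'scap',atz('d0',338,280,.088),'purple',atz('d0',323,249,.088))
print('tray',atz('d0',340,176,.064),'petri',atz('d0',376,243,.014),'tape',atz('d0',377,283,.019),'fin',atz('d0',333,192,.12))
print('far',atz('s0',421,127,.05),atz('s0',433,103,.05),atz('s0',427,187,.106),atz('s0',394,169,.088))
E
```

```text
lcap [ 0.4786 -0.3295  0.106 ] scap [ 0.5899 -0.2851  0.088 ] purple [ 0.5647 -0.1885  0.088 ]
tray [0.6444 0.1222 0.064 ] petri [ 0.7159 -0.1096  0.014 ] tape [ 0.6931 -0.2469  0.019 ] fin [ 0.6065 -0.016   0.12  ]
far [ 0.8392 -0.6832  0.05  ] [ 1.0259 -0.9686  0.05  ] [ 0.4262 -0.2485  0.106 ] [ 0.577  -0.2697  0.088 ]
```

View pics/d0c.png

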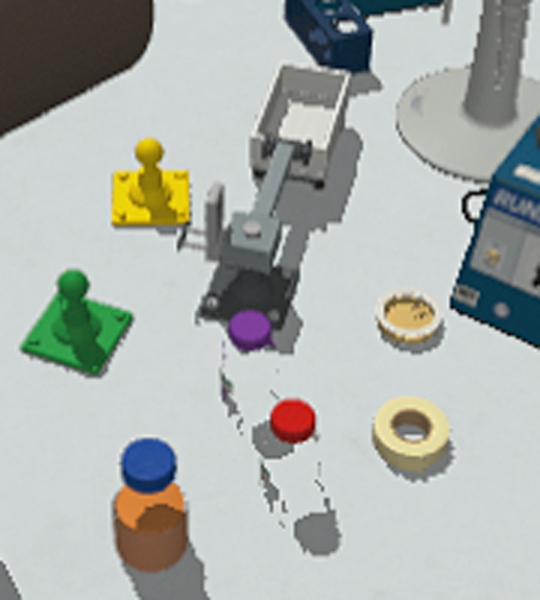

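The crop confirms them: blue cap on the orange body (px 290,292), red cap on the clear body (338,280), grey mount and coupler with the fin on the left (311,213). Petri dish is at (376,246) and tape at (377,284). Next is a wrist view from above.

```bash
cat >> h.py <<'E'
from scipy.spatial.transform import Rotation as Ro
def go(pos,yaw,n=1,rpy=None):
    """print tool-axis shift+turn for n chunks to TCP pos, tool down at yaw"""
    s=r.get_state(); p0=np.array(s['tcp_pos']); R0=Ro.from_euler('xyz',s['eef_rot'],degrees=True)
    R1=Ro.from_euler('xyz',rpy if rpy is not None else [180,0,yaw],degrees=True); w=(R0.inv()*R1).as_rotvec()
    p=p0;R=R0
    for k in range(1,n+1):
        q=p0+(np.array(pos)-p0)*k/n; Q=R0*Ro.from_rotvec(w*k/n)
        print('chunk',k,R.inv().apply(q-p).round(4).tolist(),np.degrees((R.inv()*Q).as_rotvec()).round(2).tolist()); p,R=q,Q
E
python3 - <<'E'
from h import *
T=r.camera_params('wrist'); R=np.array(T['R']);c=-R.T@np.array(T['t']); print('cam',c,R[2],T['fx'])
for u,v in [(284,66),(349,74),(328,158),(252,138)]: print(atz('d0',240+u/3,140+v/3,.064))
print(atz('d0',240+252/3,140+230/3,.083),atz('d0',240+214/3,140+190/3,.12))
go([0.55,-0.27,0.42],-103,2)
E
```

```text
cam [ 0.19482865 -0.64867225  0.38398599] [ 0.24642647  0.10590216 -0.96335805] 353.13559593962134
[0.6364 0.1931 0.064 ]
[0.7015 0.1752 0.064 ]
[0.6618 0.0439 0.064 ]
[0.5925 0.0786 0.064 ]
[ 0.5783 -0.0704  0.083 ] [ 0.5459 -0.0574  0.12  ]
chunk 1 [-0.2014, 0.1067, -0.008] [0.04, 0.02, -27.14]
chunk 2 [-0.2279, 0.003, -0.0081] [0.04, 0.02, -27.14]
```

```bash
python3 -m pendant '[[[-0.2014,0.1067,-0.008,0,0,-27,1],[-0.2014,0.1067,-0.008,0,0,-27,1],[-0.2014,0.1067,-0.008,0,0,-27,1],[-0.2014,0.1067,-0.008,0,0,-27,1],[-0.2014,0.1067,-0.008,0,0,-27,1]]]'
python3 -m pendant '[[[-0.228,0.003,-0.008,0,0,-27,1],[-0.228,0.003,-0.008,0,0,-27,1],[-0.228,0.003,-0.008,0,0,-27,1],[-0.228,0.003,-0.008,0,0,-27,1],[-0.228,0.003,-0.008,0,0,-27,1]]]'
python3 -m pendant '[[[0,0,0,0,0,0,1],[0,0,0,0,0,0,1]]]'
python3 - <<'E'
from h import *
shot('wrist','w1'); print(r.get_state()['tcp_pos'],r.get_state()['eef_rot'])
E
```

```text
time_s: 0.6
tcp_pos: [0.407, -0.4437, 0.4127]
eef_rot: [180.0, 0.0, -130.1]
contact_force: [0.2, -0.8, 0.6]
gripper_width: 0.0877
gripper_force: 0.0
time_s: 1.1
tcp_pos: [0.5522, -0.2676, 0.4204]
eef_rot: [180.0, 0.0, -103.1]
contact_force: [-0.3, -0.7, -0.3]
gripper_width: 0.0875
gripper_force: 0.0
time_s: 1.3
tcp_pos: [0.5507, -0.2697, 0.4201]
eef_rot: [179.9, 0.0, -103.2]
contact_force: [-0.8, -0.2, -0.8]
gripper_width: 0.0875
gripper_force: 0.0
[ 0.55024443 -0.27035707  0.42023758] [ 1.79946992e+02 -1.23856915e-04 -1.03244608e+02]
```

View pics/w1.png

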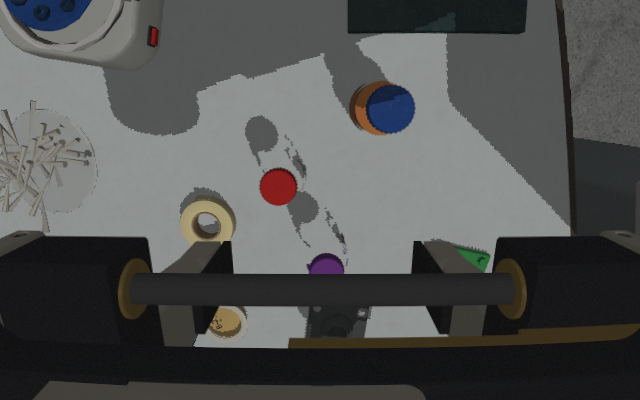

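Wrist picture: red cap at (278,187), blue cap at (390,109), purple cap at (326,268). The tape at (208,222) and dish at (225,322) are clear of the grasps. I'll refine the cap centres by colour.

```bash
python3 - <<'E'
from h import *
im=cv2.imread('pics/w1.png'); h=cv2.cvtColor(im,cv2.COLOR_BGR2HSV)
def cen(lo,hi,x0,y0,x1,y1):
    m=cv2.inRange(h,lo,hi); k=np.zeros_like(m);k[y0:y1,x0:x1]=m[y0:y1,x0:x1]
    (c,rad)=cv2.minEnclosingCircle(cv2.findNonZero(k)); return c,rad
for nm,lo,hi,b,z,s in [('s',(0,180,60),(6,255,255),(250,160,310,215),.088,(338,280)),('l',(105,120,50),(125,255,255),(350,75,430,140),.106,(289.5,292)),('p',(130,60,40),(160,255,255),(300,245,350,285),.088,(323,249))]:
    c,rad=cen(lo,hi,*b); P=atz('w1',*c,z); e=atz('w1',c[0]+rad,c[1],z); print(nm,c,rad,P,'diam',2*np.linalg.norm(e-P),'side',atz('d0',*s,z))
E
```

```text
s (278.06781005859375, 186.37779235839844) 18.257200241088867 [ 0.5888 -0.2789  0.088 ] diam 0.03308473968463406 side [ 0.5899 -0.2851  0.088 ]
l (390.6052551269531, 108.60526275634766) 24.056961059570312 [ 0.4801 -0.324   0.106 ] diam 0.03939543120718452 side [ 0.4799 -0.3243  0.106 ]
p (326.5, 263.0) 20.155742645263672 [ 0.5632 -0.195   0.088 ] diam 0.039051248379533304 side [ 0.5647 -0.1885  0.088 ]
```

```bash
python3 - <<'E'
from h import *
go([0.589,-0.280,0.30],-109)
E
```

```text
chunk 1 [0.0005, -0.04, 0.1202] [0.05, -0.0, 5.76]
```

```bash
python3 -m pendant '[[[0.0005,-0.04,0.05,0,0,5.8,1],[0.0005,-0.04,0.09,0,0,5.8,1],[0.0005,-0.04,0.12,0,0,5.8,1],[0.0005,-0.04,0.12,0,0,5.8,1],[0.0005,-0.04,0.12,0,0,5.8,1]]]'
python3 -m pendant '[[[0,0,0.03,0,0,0,1],[0,0,0.06,0,0,0,1],[0,0,0.078,0,0,0,1],[0,0,0.078,0,0,0,1],[0,0,0.078,0,0,0,1]]]'
python3 -m pendant '[[[0,0,0,0,0,0,-1],[0,0,0,0,0,0,-1],[0,0,0,0,0,0,-1],[0,0,0,0,0,0,-1],[0,0,0,0,0,0,-1]]]' 25
python3 -m pendant '[[[0,0,0,0,0,0,-1],[0,0,0,0,0,0,-1]]]'
```

```text
time_s: 1.85
tcp_pos: [0.5889, -0.2812, 0.3013]
eef_rot: [180.0, -0.0, -109.1]
contact_force: [0.0, -0.6, 0.3]
gripper_width: 0.0874
gripper_force: 0.0
time_s: 2.35
tcp_pos: [0.59, -0.2806, 0.2253]
eef_rot: [-179.8, -0.0, -109.1]
contact_force: [-0.6, -0.3, 0.7]
gripper_width: 0.0875
gripper_force: 0.0
time_s: 2.85
tcp_pos: [0.5893, -0.2801, 0.2229]
eef_rot: [-180.0, 0.0, -109.1]
contact_force: [0.2, 0.3, 0.7]
gripper_width: 0.053
gripper_force: 0.0
time_s: 3.05
tcp_pos: [0.5894, -0.28, 0.2227]
eef_rot: [-180.0, -0.0, -109.1]
contact_force: [-0.9, -0.2, 0.2]
gripper_width: 0.0443
gripper_force: 25.0
```

```bash
python3 - <<'E'
from h import *
print('stand',atz('d0',405,183,.0),'base L',atz('d0',373,178,0),'arms',atz('d0',390,105,.3),'rack near',atz('d0',349,160,.0),'rundal',atz('d0',398,212,.15))
go([0.589,-0.280,0.40],-109)
R=r.get_state()
s0=np.array([.589,-.28,.4]); d=np.array([.62,.16,.42])-s0
Rt=Ro.from_euler('xyz',[180,0,-109],degrees=True); print(Rt.inv().apply(d))
E
```

```text
stand [ 0.859   0.1543 -0.    ] base L [0.7616 0.1861 0.    ] arms [0.7681 0.1199 0.3   ] rack near [0.6979 0.288  0.    ] rundal [ 0.7518 -0.1373  0.15  ]
chunk 1 [0.0001, 0.0003, -0.1773] [-0.01, -0.0, -0.06]
[-0.42612079  0.11393891 -0.02      ]
```

```bash
python3 -m pendant '[[[0,0,-0.02,0,0,0,-1],[0,0,-0.06,0,0,0,-1],[0,0,-0.11,0,0,0,-1],[0,0,-0.16,0,0,0,-1],[0,0,-0.177,0,0,0,-1]]]'
python3 -m pendant '[[[-0.03,0.008,0,0,0,0,-1],[-0.07,0.019,-0.005,0,0,0,-1],[-0.115,0.031,-0.01,0,0,0,-1],[-0.16,0.043,-0.01,0,0,0,-1],[-0.207,0.055,-0.01,0,0,0,-1]]]'
python3 -m pendant '[[[-0.047,0.012,0,0,0,0,-1],[-0.094,0.025,-0.005,0,0,0,-1],[-0.14,0.037,-0.01,0,0,0,-1],[-0.18,0.048,-0.01,0,0,0,-1],[-0.21,0.056,-0.01,0,0,0,-1]]]'
python3 -m pendant '[[[0,0,0,0,0,0,-1],[0,0,0,0,0,0,-1]]]'
python3 - <<'E'
from h import *
shot('wrist','w2'); print(r.get_state()['tcp_pos'],r.get_state()['eef_rot'],r.get_state()['gripper_width'])
E
```

```text
time_s: 3.55
tcp_pos: [0.5899, -0.2804, 0.4056]
eef_rot: [-179.6, -0.0, -109.0]
contact_force: [1.5, -0.4, -2.1]
gripper_width: 0.0445
gripper_force: 25.0
time_s: 4.05
tcp_pos: [0.6044, -0.0649, 0.4093]
eef_rot: [180.0, -0.0, -109.1]
contact_force: [0.6, 0.6, -2.5]
gripper_width: 0.0441
gripper_force: 25.0
time_s: 4.55
tcp_pos: [0.6201, 0.153, 0.4191]
eef_rot: [179.9, -0.0, -109.0]
contact_force: [0.9, -0.1, -2.2]
gripper_width: 0.0444
gripper_force: 25.0
time_s: 4.75
tcp_pos: [0.6202, 0.1512, 0.4187]
eef_rot: [179.9, -0.1, -109.0]
contact_force: [-0.2, 0.2, -2.9]
gripper_width: 0.0442
gripper_force: 25.0
[0.6202845  0.15031185 0.41897755] [ 1.79936451e+02 -5.99157024e-02 -1.09038744e+02] 0.044238146325053705
```

View pics/w2.png

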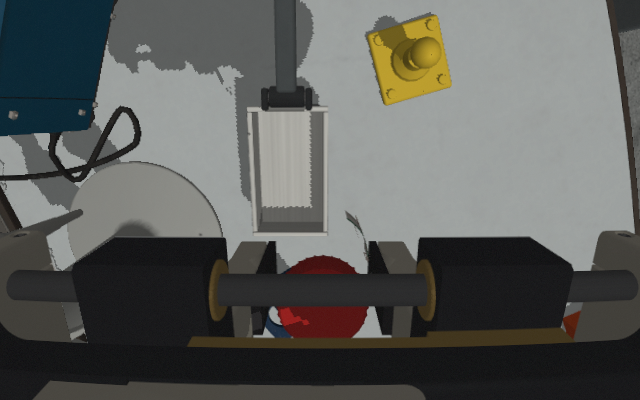

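Wrist picture: the tray rim's corners are at about (247,107), (328,107), (328,236) and (251,235), with the tongue going up at (285,50). The small bottle hangs straight in the gripper.

```bash
python3 - <<'E'
from h import *
P=np.array([atz('w2',*c,.064) for c in [(247,107),(328,107),(328,236),(251,235)]])[:,:2]
print(P, [np.linalg.norm(P[i]-P[i-1]) for i in range(4)])
# model corners in trolley frame: top=-x ; image right = world -x = +y
M=np.array([[-64,-38],[-64,38],[64,38],[64,-38]])/1000
from scipy.optimize import least_squares
f=lambda q:((M@np.array([[np.cos(q[2]),np.sin(q[2])],[-np.sin(q[2]),np.cos(q[2])]])+q[:2])-P).ravel()
s=least_squares(f,[.648,.123,1.24]); q=s.x; print(q[:2],np.degrees(q[2]),s.fun.round(4))
ex=np.array([np.cos(q[2]),np.sin(q[2])])
print('ball',q[:2]-.212*ex,'small',q[:2]+.0305*ex,'large',q[:2]-.026*ex)
for n in('w2','d0'):
  C=np.c_[M@np.array([[np.cos(q[2]),np.sin(q[2])],[-np.sin(q[2]),np.cos(q[2])]])+q[:2],np.full(4,.064)]; print(proj(n,C).tolist())
y=np.degrees(q[2])-180
go(list(q[:2]+.0305*ex)+[.345],y)
E
```

```text
[[0.6623 0.0619]
 [0.5918 0.0866]
 [0.6325 0.2062]
 [0.7059 0.1797]] [np.float64(0.12560971300022938), np.float64(0.07470167334136499), np.float64(0.12633546612095906), np.float64(0.07803723470241627)]
[0.648125 0.1336  ] 70.44070595422782 [ 0.0002 -0.0013 -0.0009 -0.0006  0.0012  0.0004 -0.0005  0.0015]
ball [ 0.57715117 -0.06616665] small [0.65833586 0.16234001] large [0.63942066 0.10910032]
[[246.3, 105.6], [328.7, 106.0], [327.0, 236.8], [252.0, 236.1]]
[[348.8, 188.9], [323.2, 184.4], [333.3, 159.5], [357.3, 163.5]]
chunk 1 [-0.0239, -0.0321, 0.0739] [0.06, -0.06, 0.52]
```

```bash
python3 - <<'E'
from h import *
def crop(n,x0,y0,w,h,f):
    im=cv2.imread(f'pics/{n}.png')[y0:y0+h,x0:x0+w]; im=cv2.resize(im,None,fx=f,fy=f,interpolation=cv2.INTER_NEAREST)
    a=np.radians(70.4);Rm=np.array([[np.cos(a),-np.sin(a)],[np.sin(a),np.cos(a)]])
    for cy,col in ((.1336,(0,0,255)),(.1240,(255,0,0))):
        C=np.array([[-64,-38],[-64,38],[64,38],[64,-38]])/1000@Rm.T+[.648,cy]
        q=((proj(n,np.c_[C,np.full(4,.064)])+.5-[x0,y0])*f).astype(int); cv2.polylines(im,[q.reshape(-1,1,2)],True,col,1)
    return im
A=crop('d0',310,145,60,60,7);B=crop('s0',235,180,60,60,6)
B=cv2.copyMakeBorder(B,0,60,0,0,cv2.BORDER_CONSTANT); cv2.imwrite('pics/cmp.png',np.hstack([A,B]))
E
```

```text
(no output)
```

View pics/cmp.png

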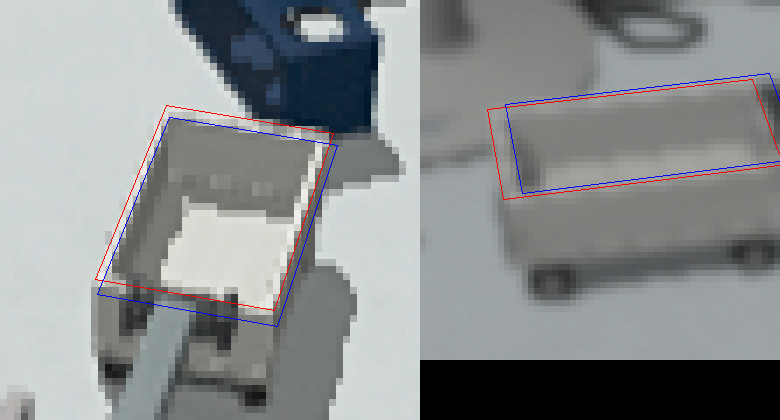

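The red outline (wrist fit) lies within about 3 mm in both views, so I take the trolley centre as (0.649, 0.1315) with yaw 70.4°.

```bash
python3 - <<'E'
from h import *
go([.659,.160,.32],-109.6)
E
```

```text
chunk 1 [-0.0219, -0.0335, 0.0989] [0.06, -0.06, 0.56]
```

```bash
python3 -m pendant '[[[-0.01,-0.015,0.02,0,0,-0.6,-1],[-0.022,-0.0335,0.04,0,0,-0.6,-1],[-0.022,-0.0335,0.07,0,0,-0.6,-1],[-0.022,-0.0335,0.099,0,0,-0.6,-1],[-0.022,-0.0335,0.099,0,0,-0.6,-1]]]'
python3 -m pendant '[[[0,0,0,0,0,1.2,-1],[0,0,0,0,0,1.2,-1]]]'
python3 - <<'E'
from h import *
s=r.get_state();print(s['tcp_pos'],s['eef_rot'],s['contact_force']); go([.659,.160,.27],-109.6)
E
```

```text
time_s: 5.3
tcp_pos: [0.658, 0.1582, 0.3158]
eef_rot: [179.6, -0.3, -108.6]
contact_force: [-0.3, -0.4, -2.8]
gripper_width: 0.0444
gripper_force: 25.0
time_s: 5.5
tcp_pos: [0.6601, 0.1598, 0.3229]
eef_rot: [-179.9, 0.1, -109.8]
contact_force: [0.3, -0.3, -1.2]
gripper_width: 0.0445
gripper_force: 25.0
[0.66008361 0.15976332 0.32290699] [-1.79862638e+02  9.98012988e-02 -1.09756757e+02] [ 0.33230612 -0.3123145  -1.19680468]
chunk 1 [0.0002, 0.0012, 0.0529] [-0.14, 0.1, -0.16]
```

```bash
python3 -m pendant '[[[0,0.001,0.015,0,0,0,-1],[0,0.001,0.03,0,0,0,-1],[0,0.001,0.045,0,0,0,-1],[0,0.001,0.055,0,0,0,-1],[0,0.001,0.058,0,0,0,-1]]]'
python3 -m pendant '[[[0,0,0.005,0,0,0,-1],[0,0,0.009,0,0,0,-1],[0,0,0.0115,0,0,0,-1],[0,0,0.0115,0,0,0,-1],[0,0,0.0115,0,0,0,-1]]]'
```

```text
time_s: 6.0
tcp_pos: [0.6581, 0.1604, 0.261]
eef_rot: [179.9, -0.1, -109.7]
contact_force: [0.2, -0.0, -3.0]
gripper_width: 0.0445
gripper_force: 25.0
time_s: 6.5
tcp_pos: [0.6586, 0.1606, 0.2514]
eef_rot: [-180.0, 0.0, -109.7]
contact_force: [-0.1, 0.3, -1.9]
gripper_width: 0.0444
gripper_force: 25.0
```

```bash
python3 -m pendant '[[[0,0,0,0,0,0,-0.2],[0,0,0,0,0,0,0.2],[0,0,0,0,0,0,0.7],[0,0,0,0,0,0,0.7],[0,0,0,0,0,0,0.7]]]'
python3 -m pendant '[[[0,0,-0.03,0,0,0,1],[0,0,-0.07,0,0,0,1],[0,0,-0.11,0,0,0,1],[0,0,-0.15,0,0,0,1],[0,0,-0.17,0,0,0,1]]]'
python3 - <<'E'
from h import *
shot('wrist','w3'); s=r.get_state(); print(s['tcp_pos'],s['eef_rot'])
go([.480,-.324,.40],-109.6,2)
E
```

```text
time_s: 7.0
tcp_pos: [0.6585, 0.1605, 0.2513]
eef_rot: [-180.0, 0.0, -109.7]
contact_force: [0.2, -0.0, -0.2]
gripper_width: 0.0707
gripper_force: 0.0
time_s: 7.5
tcp_pos: [0.6588, 0.1605, 0.4259]
eef_rot: [-179.7, 0.2, -109.6]
contact_force: [0.9, 0.4, -0.4]
gripper_width: 0.0878
gripper_force: 0.0
[0.65917505 0.16048105 0.42830352] [-179.60743005    0.29724859 -109.63203315]
chunk 1 [0.2583, 0.0031, 0.0128] [-0.2, 0.15, -0.02]
chunk 2 [0.2583, 0.0031, 0.0135] [-0.2, 0.15, -0.02]
```

View pics/w3.png

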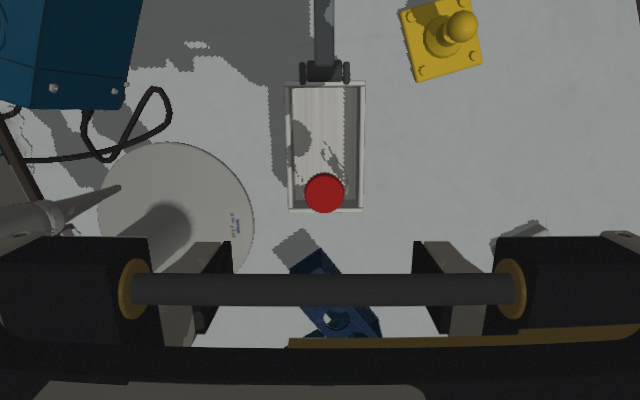

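Wrist picture: the small bottle stands upright at the far end of the tray (cap at 324,193). Rim corners are at (285,82), (365,82), (363,211) and (289,211). I'll work out the free room and the mean trolley pose.

```bash
python3 - <<'E'
from h import *
from scipy.optimize import least_squares
P=np.array([atz('w3',*c,.064) for c in [(285,82),(365,82),(363,211),(289,211)]])[:,:2]
M=np.array([[-64,-38],[-64,38],[64,38],[64,-38]])/1000
Rm=lambda a:np.array([[np.cos(a),np.sin(a)],[-np.sin(a),np.cos(a)]])
s=least_squares(lambda q:(M@Rm(q[2])+q[:2]-P).ravel(),[.648,.123,1.24]);q=s.x
print(q[:2],np.degrees(q[2]),s.fun.round(4))
h=cv2.cvtColor(cv2.imread('pics/w3.png'),cv2.COLOR_BGR2HSV);m=cv2.inRange(h,(0,180,60),(6,255,255));m[:165]=0;m[225:]=0;m[:,:290]=0;m[:,360:]=0
c,rad=cv2.minEnclosingCircle(cv2.findNonZero(m)); C=atz('w3',*c,.117)[:2]; print(c,C,'in trolley',(C-q[:2])@np.linalg.inv(Rm(q[2])))
E
```

```text
[0.6489   0.135225] 70.801216179274 [ 0.0002 -0.0011 -0.0013 -0.0011  0.0003  0.001   0.0008  0.0013]
(324.0, 193.0) [0.6605 0.1634] in trolley [ 0.03042262 -0.00168959]
```

```bash
python3 -m pendant '[[[0.04,0.0005,0,0,0,0,1],[0.09,0.001,0.005,0,0,0,1],[0.14,0.002,0.01,0,0,0,1],[0.19,0.003,0.012,0,0,0,1],[0.24,0.003,0.012,0,0,0,1]]]'
python3 -m pendant '[[[0.05,0.0005,0,0,0,0,1],[0.1,0.001,0.005,0,0,0,1],[0.15,0.002,0.01,0,0,0,1],[0.2,0.003,0.012,0,0,0,1],[0.24,0.003,0.012,0,0,0,1]]]'
python3 -m pendant '[[[0,0,0,0,0,0,1],[0,0,0,0,0,0,1]]]'
python3 - <<'E'
from h import *
go([.480,-.324,.31],-109.6)
E
```

```text
time_s: 8.05
tcp_pos: [0.5738, -0.0655, 0.4088]
eef_rot: [180.0, -0.0, -109.6]
contact_force: [0.3, -0.0, 0.5]
gripper_width: 0.0875
gripper_force: 0.0
time_s: 8.55
tcp_pos: [0.4899, -0.2909, 0.3969]
eef_rot: [180.0, -0.0, -109.7]
contact_force: [1.3, 0.2, -0.2]
gripper_width: 0.0876
gripper_force: 0.0
time_s: 8.75
tcp_pos: [0.4909, -0.2898, 0.3969]
eef_rot: [180.0, 0.0, -109.8]
contact_force: [0.3, -0.0, -0.4]
gripper_width: 0.0876
gripper_force: 0.0
chunk 1 [0.0358, -0.0014, 0.0869] [0.02, 0.01, -0.21]
```

```bash
python3 - <<'E'
from h import *
for z in(0,.1,.15): print(z,[atz('w1',u,33,z) for u in (348,440,525)], [atz('d0',*c,z) for c in [(214,340),(298,348)]])
E
python3 -m pendant '[[[0.02,-0.001,0.03,0,0,0,1],[0.036,-0.0014,0.06,0,0,0,1],[0.036,-0.0014,0.087,0,0,0,1],[0.036,-0.0014,0.087,0,0,0,1],[0.036,-0.0014,0.087,0,0,0,1]]]'
```

```text
0 [array([ 0.4898, -0.4055,  0.    ]), array([ 0.3941, -0.3844,  0.    ]), array([ 0.3019, -0.3659,  0.    ])] [array([ 0.307, -0.365,  0.   ]), array([ 0.4925, -0.3973,  0.    ])]
0.1 [array([ 0.5009, -0.3888,  0.1   ]), array([ 0.4291, -0.373 ,  0.1   ]), array([ 0.3599, -0.3592,  0.1   ])] [array([ 0.3268, -0.4275,  0.1   ]), array([ 0.4913, -0.4561,  0.1   ])]
0.15 [array([ 0.5064, -0.3805,  0.15  ]), array([ 0.4466, -0.3674,  0.15  ]), array([ 0.3889, -0.3558,  0.15  ])] [array([ 0.3367, -0.4587,  0.15  ]), array([ 0.4907, -0.4855,  0.15  ])]
time_s: 9.25
tcp_pos: [0.4814, -0.3226, 0.3106]
eef_rot: [180.0, -0.0, -109.6]
contact_force: [-0.4, -0.1, 0.6]
gripper_width: 0.0877
gripper_force: 0.0
```

```bash
python3 -m pendant '[[[0,0,0.03,0,0,0,1],[0,0,0.06,0,0,0,1],[0,0,0.0815,0,0,0,1],[0,0,0.0815,0,0,0,1],[0,0,0.0815,0,0,0,1]]]'
python3 -m pendant '[[[0,0,0,0,0,0,-1],[0,0,0,0,0,0,-1],[0,0,0,0,0,0,-1],[0,0,0,0,0,0,-1],[0,0,0,0,0,0,-1]]]' 25
python3 -m pendant '[[[0,0,-0.02,0,0,0,-1],[0,0,-0.06,0,0,0,-1],[0,0,-0.11,0,0,0,-1],[0,0,-0.15,0,0,0,-1],[0,0,-0.15,0,0,0,-1]]]'
python3 - <<'E'
from h import *
go([.6398,.1072,.38],-109.6,2)
E
```

```text
time_s: 9.75
tcp_pos: [0.4819, -0.3231, 0.2304]
eef_rot: [-179.9, -0.0, -109.6]
contact_force: [0.3, 0.7, 0.4]
gripper_width: 0.0874
gripper_force: 0.0
time_s: 10.25
tcp_pos: [0.4804, -0.3233, 0.2289]
eef_rot: [180.0, -0.0, -109.7]
contact_force: [-1.1, -0.3, 4.4]
gripper_width: 0.0544
gripper_force: 25.0
time_s: 10.75
tcp_pos: [0.4818, -0.324, 0.3848]
eef_rot: [-179.4, -0.0, -109.6]
contact_force: [0.7, -0.1, -3.9]
gripper_width: 0.0544
gripper_force: 25.0
chunk 1 [-0.2296, -0.002, 0.0022] [-0.28, -0.02, -0.01]
chunk 2 [-0.2296, -0.002, 0.0023] [-0.28, -0.02, -0.01]
```

```bash
python3 -m pendant '[[[-0.035,0,0,0,0,0,-1],[-0.08,-0.001,0,0,0,0,-1],[-0.13,-0.001,0,0,0,0,-1],[-0.18,-0.002,0,0,0,0,-1],[-0.2296,-0.002,0,0,0,0,-1]]]'
python3 -m pendant '[[[-0.05,0,0,0,0,0,-1],[-0.1,-0.001,0,0,0,0,-1],[-0.15,-0.001,0,0,0,0,-1],[-0.195,-0.002,0,0,0,0,-1],[-0.2296,-0.002,0,0,0,0,-1]]]'
python3 -m pendant '[[[0,0,0.02,0,0,0,-1],[0,0,0.04,0,0,0,-1],[0,0,0.05,0,0,0,-1],[0,0,0.05,0,0,0,-1],[0,0,0.05,0,0,0,-1]]]'
python3 - <<'E'
from h import *
s=r.get_state();print(s['eef_rot'],s['tcp_pos'],s['contact_force']); go([.6398,.1072,.259],-109.6)
E
```

```text
time_s: 11.25
tcp_pos: [0.5597, -0.1059, 0.3774]
eef_rot: [179.9, -0.0, -109.7]
contact_force: [1.3, -1.0, -4.4]
gripper_width: 0.0545
gripper_force: 25.0
time_s: 11.75
tcp_pos: [0.6392, 0.1105, 0.3768]
eef_rot: [179.9, -0.1, -109.6]
contact_force: [0.4, 0.3, -3.0]
gripper_width: 0.0542
gripper_force: 25.0
time_s: 12.25
tcp_pos: [0.6391, 0.1075, 0.3288]
eef_rot: [180.0, -0.0, -109.7]
contact_force: [-0.1, 0.2, -3.8]
gripper_width: 0.0546
gripper_force: 25.0
[ 1.79997659e+02 -2.48253300e-02 -1.09683962e+02] [0.63913558 0.10746975 0.32875916] [-0.05750321  0.17648574 -3.83960726]
chunk 1 [-0.0, -0.0007, 0.0698] [0.0, -0.02, -0.08]
```

```bash
python3 -m pendant '[[[0,-0.0007,0.012,0,0,0,-1],[0,-0.0007,0.024,0,0,0,-1],[0,-0.0007,0.035,0,0,0,-1],[0,-0.0007,0.043,0,0,0,-1],[0,-0.0007,0.05,0,0,0,-1]]]'
python3 -m pendant '[[[0,0,0.008,0,0,0,-1],[0,0,0.014,0,0,0,-1],[0,0,0.019,0,0,0,-1],[0,0,0.0205,0,0,0,-1],[0,0,0.0205,0,0,0,-1]]]'
python3 - <<'E'
from h import *
s=r.get_state();print(s['eef_rot'],s['tcp_pos'],s['contact_force'])
E
```

```text
time_s: 12.75
tcp_pos: [0.6395, 0.1074, 0.2776]
eef_rot: [180.0, -0.0, -109.7]
contact_force: [0.2, 0.6, -3.8]
gripper_width: 0.0541
gripper_force: 25.0
time_s: 13.25
tcp_pos: [0.6397, 0.1076, 0.2582]
eef_rot: [-180.0, 0.0, -109.7]
contact_force: [-0.3, -0.0, -3.1]
gripper_width: 0.0545
gripper_force: 25.0
[-1.79991931e+02  3.33749481e-03 -1.09656082e+02] [0.63968065 0.10761348 0.25822792] [-0.30524407 -0.02569153 -3.11790848]
```

```bash
python3 -m pendant '[[[0,0,0.001,0,0,0,-1],[0,0,0.001,0,0,0,0.4],[0,0,0.001,0,0,0,0.8],[0,0,0.001,0,0,0,0.8],[0,0,0.001,0,0,0,0.8]]]'
python3 -m pendant '[[[0,0,-0.03,0,0,0,0.9],[0,0,-0.07,0,0,0,1],[0,0,-0.11,0,0,0,1],[0.03,0,-0.15,0,0,0,1],[0.071,0,-0.17,0,0,0,1]]]'
python3 -m pendant '[[[0,0,0,0,0,0,1],[0,0,0,0,0,0,1]]]'
python3 - <<'E'
from h import *
shot('wrist','w4'); s=r.get_state(); print(s['tcp_pos'],s['eef_rot'])
E
```

```text
time_s: 13.75
tcp_pos: [0.6398, 0.1075, 0.2575]
eef_rot: [-180.0, 0.0, -109.7]
contact_force: [0.1, -0.3, 0.3]
gripper_width: 0.0776
gripper_force: 0.0
time_s: 14.25
tcp_pos: [0.6163, 0.0411, 0.4311]
eef_rot: [-179.7, 0.1, -109.5]
contact_force: [1.1, -0.3, -0.2]
gripper_width: 0.0876
gripper_force: 0.0
time_s: 14.45
tcp_pos: [0.6154, 0.0398, 0.4282]
eef_rot: [-179.9, 0.1, -109.7]
contact_force: [0.3, 0.0, -1.1]
gripper_width: 0.0877
gripper_force: 0.0
[0.61553784 0.04045525 0.42716933] [-1.79994234e+02  2.91635618e-02 -1.09707811e+02]
```

View pics/w4.png

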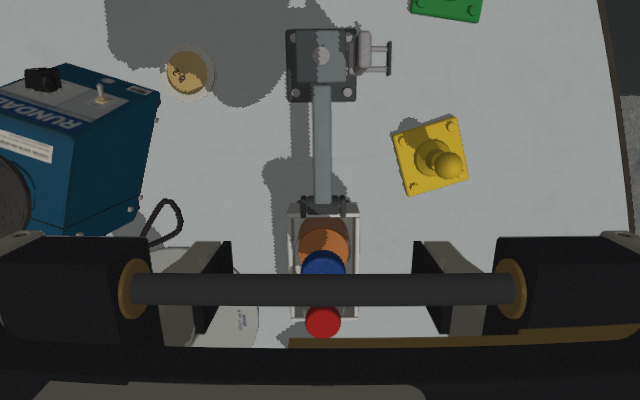

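Wrist picture: both bottles are upright in the tray (blue cap 323,265, red cap 323,322). The coupler is at (321,55) and the fin at about (365,50) beside it. I'll check that against the trolley-pose prediction.

```bash
python3 - <<'E'
from h import *
for c in((.649,.1325),(.649,.135)):
  a=np.radians(70.6);ex=np.array([np.cos(a),np.sin(a),0]);ey=np.array([-ex[1],ex[0],0]);T=np.r_[c,0]
  B=T-.212*ex; pts=[B+ey*.034+ex*i+ey*j+[0,0,.12] for i in(-.014,.014) for j in(-.005,.005)]+[B+ex*i+ey*j+[0,0,.083] for i in(-.022,.022) for j in(-.022,.022)]
  print(proj('w4',pts).tolist())
for p,z in [((363.5,50),.12),((321,55),.083)]: print(atz('w4',*p,z))
im=cv2.imread('pics/w4.png')[10:120,270:410]; im=cv2.resize(im,None,fx=5,fy=5,interpolation=cv2.INTER_NEAREST)
q=((proj('w4',pts)+.5-[270,10])*5).astype(int)
for x,y in q: cv2.circle(im,(int(x),int(y)),4,(0,0,255),1)
cv2.imwrite('pics/w4c.png',im)
E
```

```text
[[357.9, 27.1], [371.1, 27.2], [357.4, 65.8], [370.3, 65.8], [293.8, 26.8], [345.5, 26.4], [294.9, 80.2], [345.1, 79.9]]
[[359.0, 30.5], [372.2, 30.5], [358.4, 69.0], [371.3, 69.0], [294.8, 29.7], [346.5, 29.4], [295.9, 83.0], [346.1, 82.7]]
[ 0.5478 -0.054   0.12  ]
[ 0.578 -0.066  0.083]
```

View pics/w4c.png

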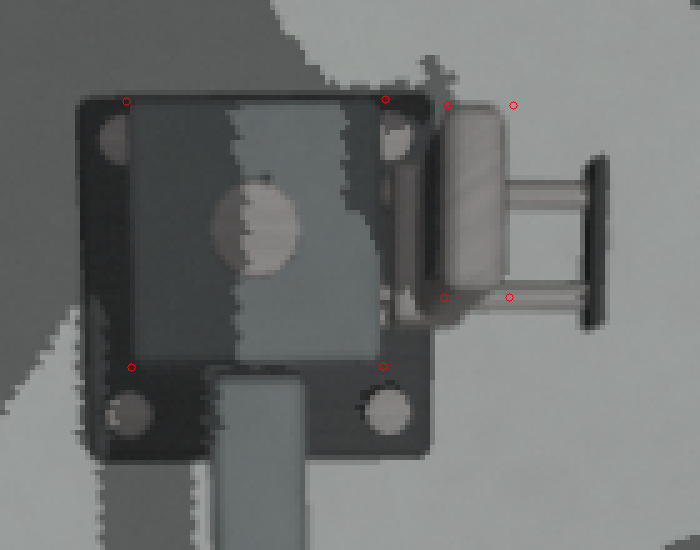

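The fit is within 1 px. The fin is at (0.547,-0.055), and tool y points along trolley +y at yaw -109.4.

```bash
python3 - <<'E'
from h import *
go([.547,-.055,.33],-109.4)
E
```

```text
chunk 1 [0.113, 0.0323, 0.0971] [-0.01, 0.03, -0.31]
```

```bash
python3 -m pendant '[[[0.03,0.01,0.02,0,0,-0.3,1],[0.07,0.02,0.05,0,0,-0.3,1],[0.1,0.03,0.08,0,0,-0.3,1],[0.113,0.0323,0.097,0,0,-0.3,1],[0.113,0.0323,0.097,0,0,-0.3,1]]]'
python3 -m pendant '[[[0,0,0,0,0,0,1],[0,0,0,0,0,0,1]]]'
python3 - <<'E'
from h import *
s=r.get_state();print(s['tcp_pos'],s['eef_rot']);go([.547,-.055,.268],-109.4)
E
```

```text
time_s: 15.0
tcp_pos: [0.5455, -0.0556, 0.3266]
eef_rot: [179.7, -0.2, -109.4]
contact_force: [-0.2, 0.1, 0.9]
gripper_width: 0.0876
gripper_force: 0.0
time_s: 15.2
tcp_pos: [0.5484, -0.0539, 0.3307]
eef_rot: [-179.9, 0.0, -109.3]
contact_force: [-0.3, 0.2, 0.2]
gripper_width: 0.0877
gripper_force: 0.0
[ 0.5484313  -0.0539195   0.33073233] [-1.79941842e+02  1.51824659e-02 -1.09298717e+02]
chunk 1 [0.0015, 0.0011, 0.0627] [-0.06, 0.02, 0.1]
```

```bash
python3 -m pendant '[[[0.0015,0.0011,0.02,0,0,0,1],[0.0015,0.0011,0.04,0,0,0,1],[0.0015,0.0011,0.055,0,0,0,1],[0.0015,0.0011,0.0625,0,0,0,1],[0.0015,0.0011,0.0625,0,0,0,1]]]'
python3 -m pendant '[[[0,0,0,0,0,0,-1],[0,0,0,0,0,0,-1],[0,0,0,0,0,0,-1],[0,0,0,0,0,0,-1],[0,0,0,0,0,0,-1]]]' 40
python3 -m pendant '[[[0,0,0,0,0,0,-1],[0,0,0,0,0,0,-1],[0,0,0,0,0,0,-1],[0,0,0,0,0,0,-1],[0,0,0,0,0,0,-1]]]' 60
python3 - <<'E'
from h import *
s=r.get_state();print(s['tcp_pos'],s['eef_rot'],s['contact_force'],s['moment'])
E
```

```text
time_s: 15.7
tcp_pos: [0.5461, -0.0553, 0.2673]
eef_rot: [180.0, -0.0, -109.3]
contact_force: [0.8, -0.2, 0.2]
gripper_width: 0.0876
gripper_force: 0.0
time_s: 16.2
tcp_pos: [0.5458, -0.056, 0.268]
eef_rot: [-180.0, 0.0, -109.4]
contact_force: [0.0, -0.1, 0.1]
gripper_width: 0.0533
gripper_force: 0.0
time_s: 16.7
tcp_pos: [0.5457, -0.0559, 0.2676]
eef_rot: [180.0, -0.0, -109.4]
contact_force: [0.0, -0.2, 0.6]
gripper_width: 0.014
gripper_force: 0.0
[ 0.54574309 -0.05593571  0.2676239 ] [ 1.79996046e+02 -3.07935960e-03 -1.09368268e+02] [ 0.03507058 -0.18995913  0.63031911] [0.02368301 0.03175124 0.05140903]
```

```bash
python3 -m pendant '[[[0,0,0,0,0,0,-1],[0,0,0,0,0,0,-1],[0,0,0,0,0,0,-1]]]'
python3 -m pendant '[[[0,0.004,0,0,0,0,-1],[0,0.008,0,0,0,0,-1],[0,0.011,0,0,0,0,-1],[0,0.011,0,0,0,0,-1],[0,0.011,0,0,0,0,-1]]]'
python3 - <<'E'
from h import *
s=r.get_state();print(s['tcp_pos'],s['eef_rot'],s['contact_force'],s['moment'])
E
```

```text
time_s: 17.0
tcp_pos: [0.546, -0.056, 0.2677]
eef_rot: [-180.0, 0.0, -109.4]
contact_force: [2.3, -0.9, -2.5]
gripper_width: 0.0098
gripper_force: 60.0
time_s: 17.5
tcp_pos: [0.5355, -0.0522, 0.2679]
eef_rot: [-179.9, 0.0, -109.3]
contact_force: [5.1, -2.2, -2.4]
gripper_width: 0.0097
gripper_force: 60.0
[ 0.53548022 -0.05219349  0.26792456] [-1.79941816e+02  1.52901025e-02 -1.09341019e+02] [ 5.06959222 -2.20877686 -2.409999  ] [-1.22417459 -1.78346283  0.0400679 ]
```

```bash
python3 -m pendant '[[[0,0.003,0,0,0,0,-1],[0,0.006,0,0,0,0,-1],[0,0.006,0,0,0,0,-1],[0,0.006,0,0,0,0,-1],[0,0.006,0,0,0,0,-1]]]'
python3 - <<'E'
from h import *
s=r.get_state();print(s['tcp_pos'],s['eef_rot'],s['contact_force'],s['moment'])
# arc: hinge point in tool frame: tool x=-ex, y=+ey, z=down
# TCP rel. hinge: x -0.140 (ex), z = tcp_z-0.062
h0=s['tcp_pos'][2]-.062
for d in range(3,37,3):
  t=np.radians(d); 
  # rise of -x end: rotate vector (X,Z)=(-.14,h0) ; X'=-.14cos+h0 sin ; Z'=.14 sin+h0 cos
  X=-.14*np.cos(t)+h0*np.sin(t); Z=.14*np.sin(t)+h0*np.cos(t)
  print(d,'tool dx',round(-(X+.14),4),'dz',round(-(Z-h0),4),'coupler',round(.14*np.sin(t),4))
E
```

```text
time_s: 18.0
tcp_pos: [0.5301, -0.0502, 0.268]
eef_rot: [-179.9, 0.0, -109.4]
contact_force: [6.1, -2.9, -3.5]
gripper_width: 0.0097
gripper_force: 60.0
[ 0.53012204 -0.05021654  0.26796592] [-1.79914854e+02  3.08567640e-02 -1.09361446e+02] [ 6.07569003 -2.88928776 -3.5265814 ] [-1.35943007 -2.11825731 -0.08606182]
3 tool dx -0.011 dz -0.007 coupler 0.0073
6 tool dx -0.0223 dz -0.0135 coupler 0.0146
9 tool dx -0.0339 dz -0.0194 coupler 0.0219
12 tool dx -0.0459 dz -0.0246 coupler 0.0291
15 tool dx -0.0581 dz -0.0292 coupler 0.0362
18 tool dx -0.0705 dz -0.0332 coupler 0.0433
21 tool dx -0.0831 dz -0.0365 coupler 0.0502
24 tool dx -0.0959 dz -0.0391 coupler 0.0569
27 tool dx -0.1088 dz -0.0411 coupler 0.0636
30 tool dx -0.1217 dz -0.0424 coupler 0.07
33 tool dx -0.1348 dz -0.043 coupler 0.0762
36 tool dx -0.1478 dz -0.043 coupler 0.0823
```

```bash
python3 -m pendant '[[[0,0.001,0,0,0,0,-1],[0,0.001,0,0,0,0,-1]]]'
python3 -m pendant '[[[-0.0055,0,-0.0036,0,1.5,0,-1],[-0.011,0,-0.007,0,3,0,-1],[-0.0166,0,-0.0103,0,4.5,0,-1],[-0.0223,0,-0.0135,0,6,0,-1],[-0.0223,0,-0.0135,0,6,0,-1]]]'
python3 - <<'E'
from h import *
s=r.get_state();print(s['tcp_pos'],s['eef_rot'],s['contact_force'],s['moment'])
E
```

```text
time_s: 18.2
tcp_pos: [0.5292, -0.0499, 0.268]
eef_rot: [-179.9, 0.0, -109.4]
contact_force: [6.1, -4.5, -2.8]
gripper_width: 0.0093
gripper_force: 60.0
time_s: 18.7
tcp_pos: [0.5367, -0.0284, 0.2816]
eef_rot: [-179.9, -6.1, -109.3]
contact_force: [5.4, -4.8, -3.6]
gripper_width: 0.0095
gripper_force: 60.0
[ 0.53668982 -0.02838636  0.28161142] [-179.92667595   -6.05915806 -109.31404856] [ 5.44934291 -4.84610454 -3.58283464] [-1.26816472 -2.17420722  0.11839427]
```

```bash
python3 -m pendant '[[[-0.0055,0,-0.0036,0,1.5,0,-1],[-0.011,0,-0.007,0,3,0,-1],[-0.0166,0,-0.0103,0,4.5,0,-1],[-0.0223,0,-0.0135,0,6,0,-1],[-0.0223,0,-0.0135,0,6,0,-1]]]'
python3 -m pendant '[[[-0.0055,0,-0.0036,0,1.5,0,-1],[-0.011,0,-0.007,0,3,0,-1],[-0.0166,0,-0.0103,0,4.5,0,-1],[-0.0223,0,-0.0135,0,6,0,-1],[-0.0223,0,-0.0135,0,6,0,-1]]]'
python3 - <<'E'
from h import *
s=r.get_state();print(s['tcp_pos'],s['eef_rot'],s['contact_force'],s['moment'])
E
```

```text
time_s: 19.2
tcp_pos: [0.5445, -0.0061, 0.2925]
eef_rot: [-179.9, -12.1, -109.3]
contact_force: [5.3, -3.5, -3.0]
gripper_width: 0.0093
gripper_force: 60.0
time_s: 19.7
tcp_pos: [0.5526, 0.0172, 0.301]
eef_rot: [-180.0, -18.1, -109.3]
contact_force: [5.2, -3.4, -3.7]
gripper_width: 0.0093
gripper_force: 60.0
[0.55260878 0.01716938 0.30096111] [-179.95238301  -18.08060104 -109.32615933] [ 5.20119527 -3.42650143 -3.65272838] [-0.2700288  -2.51926195  0.5960945 ]
```

```bash
python3 -m pendant '[[[-0.0055,0,-0.0036,0,1.5,0,-1],[-0.011,0,-0.007,0,3,0,-1],[-0.0166,0,-0.0103,0,4.5,0,-1],[-0.0223,0,-0.0135,0,6,0,-1],[-0.0223,0,-0.0135,0,6,0,-1]]]'
python3 -m pendant '[[[-0.0055,0,-0.0036,0,1.5,0,-1],[-0.011,0,-0.007,0,3,0,-1],[-0.0166,0,-0.0103,0,4.5,0,-1],[-0.0223,0,-0.0135,0,6,0,-1],[-0.0223,0,-0.0135,0,6,0,-1]]]'
python3 -m pendant '[[[0,0,0,0,0,0,-1],[0,0,0,0,0,0,-1],[0,0,0,0,0,0,-1],[0,0,0,0,0,0,-1]]]'
python3 - <<'E'
from h import *
s=r.get_state();print(s['tcp_pos'],s['eef_rot'],s['contact_force'],s['moment'])
a=shot('side','d5')[100:300,230:430];cv2.imwrite('pics/d5c.png',cv2.resize(a[:,:,::-1],None,fx=3,fy=3,interpolation=cv2.INTER_CUBIC))
E
```

```text
time_s: 20.2
tcp_pos: [0.561, 0.0411, 0.3068]
eef_rot: [-180.0, -24.1, -109.3]
contact_force: [5.7, -4.2, -2.5]
gripper_width: 0.01
gripper_force: 60.0
time_s: 20.7
tcp_pos: [0.5695, 0.0656, 0.3098]
eef_rot: [-180.0, -30.1, -109.3]
contact_force: [5.3, -3.6, -3.2]
gripper_width: 0.0097
gripper_force: 60.0
time_s: 21.1
tcp_pos: [0.5694, 0.065, 0.3099]
eef_rot: [-179.9, -30.0, -109.4]
contact_force: [6.7, -2.2, -4.4]
gripper_width: 0.0095
gripper_force: 60.0
[0.56935248 0.06503637 0.3099224 ] [-179.94714135  -29.96992394 -109.37658354] [ 6.70958025 -2.1556135  -4.40090772] [ 1.30347564 -2.81208805  1.17082449]
```

View pics/d5c.png

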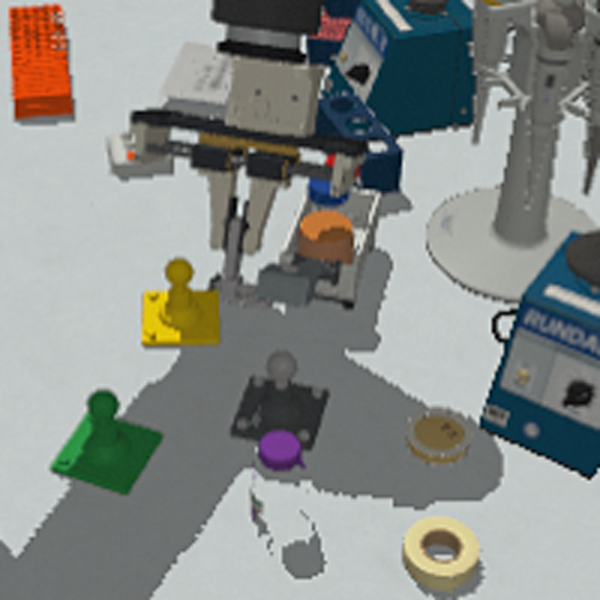

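Side picture: the ball is bare (282,365 in the crop), the coupler is up in the gripper (285,285), and both bottles are upright in the tray (red and blue caps near 335,180). The bystanders haven't moved, so I'm handing in.

```bash
python3 -c "
from plant import r
print(r.close_job())"
```

```text
the job is handed in; nothing more can be done
None
```

The job is handed in at about 21 s: both bottles stand upright in the tray, and the gripper is holding the tongue, latch pulled, about 7 cm above its coupled height (worked out from the arm's motion, not measured directly).

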